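# Hang-up bridge back into the turntable

### The job

Lift the track bridge (the wooden plank with two steel rails) up off its peg on the sloping rack and lay it, rails up, into the turntable so that it sits flat on the turning floor between the four guide blocks. Lower it gently instead of dropping it, either way round, and leave the other two hanging pieces and everything standing on the deck where they are.

Things in the scene. Friction and masses are not known exactly. Their poses are not given: they have to be found in the camera images.
- rack: Fixed plywood rack; origin under its centre on the deck, z up. Board 310 mm wide (y), 220 mm along the slope, sloping 34 degrees from level, facing -x and up; its upper face's centre is 92 mm above the origin, its edges 30 and 154 mm. Three 8 mm pegs, 105 mm apart, stand 36 mm out square to the board, 78 mm upslope of its centre; each carries one hanging piece, in any order.
- bridge: Track bridge: wooden plank 160 mm long (x), 50 wide (y), 18 thick; two steel rails, 34 mm apart, rise 5 mm more from its upper face. Origin: centre of its underside, which lies on the rack's board; x towards the end with the hole, z out of the railed face, square to the board. A 16 mm through hole, 65 mm from the origin along +x, hangs on a peg. About 180 g.
- board: Plain wooden board, no rails, 160 x 50 x 18 mm, same origin, axes and hole as the bridge; hangs on another peg. Leave it.
- gauge: Narrow aluminium bar, 160 x 34 x 8 mm, same origin, axes and hole as the bridge; hangs on another peg. Leave it.
- pit: Fixed wooden turntable pit: a ring of 93 mm inner and 117 mm outer radius, 26 mm high. Origin: its centre at deck height, z up. A short stub of track on a plywood block reaches out to 173 mm along its +x, 27 mm high; a small crank block stands outside the ring at x -90, y +90 mm (to x -123 mm), 60 mm high.
- seat (a point): Centre of the turning floor's upper face, 10 mm above the deck: the centre of the bridge's underside goes here. x: direction along which the bridge lies (either way round), z up. Four dark guide blocks, 30 mm long, at x +-60 mm on both sides, 18 mm above deck, lean outwards: 62 mm between them low down, 69 mm at the top. From x -45 to +45 the sides are free for fingers. Turns stiffly.
- turntable (a joint): Angle of the turning floor in the pit (rad, counter-clockwise from above; 0 = the seat's x along the pit's x).
- engine: Black die-cast steam engine, 180 x 54 x 90 mm, 0.9 kg, on the track along the far side; origin under its centre. A bystander; leave it.
- signalbox: Tin signal box, 85 x 105 x 120 mm, origin under its centre. A bystander; leave it.
- bench: Cream ceramic station bench, 36 x 120 x 66 mm, origin under its centre. A bystander; leave it.
- buffer1: Brass buffer stop, 60 x 60 x 44 mm, origin under its centre. A bystander; leave it.
- buffer2: Brass buffer stop, 60 x 60 x 44 mm, origin under its centre. A bystander; leave it.
- buffer3: Brass buffer stop, 60 x 60 x 44 mm, origin under its centre. A bystander; leave it.
There are look-alikes about, which are no part of the job. Leave any yellow look-alike of the bridge alone.

How it is judged:
By the outcome, as a careful person would: the job done as asked, in the order asked, and still so for the second after the job is handed in, with the robot touching nothing.
It also fails if it takes over 45 s, if anything falls off the work surface, if the arm or the gripper's body presses on something with over 40 N, if the wrist force passes 120 N, or if a joint passes its speed limit or range.

### The arm

A 6-joint arm with a two-finger parallel gripper is mounted at the origin on the work surface. World frame = base frame: x ahead of the robot, y to its left, z up, the work surface at z = 0. Lengths are in m, angles in rad, forces in N, time in s.
With the tool pointing down it reaches from about 0.35 to 0.925 m from the base axis. Payload 6.4 kg.
Tool frame: the origin (TCP) lies midway between the tips of the shut fingers; the grasp point (between the pads) lies 19 mm behind it; z points along the fingers, y is the direction in which the jaws open and shut (so a half turn about z gives the same grasp; the last joint's range is limited). The gripper opens to 94 mm and grips with 3 to 60 N. Pads are 16 mm wide; open, the fingers measure 119 mm over their backs; the gripper's body (75 mm by 177 mm) begins 78 mm behind the grasp point.
Start: joints at [-1.435, 0.245, 1.558, -0, 1.339, -0.174], TCP at [0.198, -0.619, 0.205] pointing down, gripper open.
Joint ranges: [-3.13, 3.13], [-1.02, 2.26], [0.13, 2.54], [-0.95, 4.09], [0.21, 2.88], [-2.74, 2.74]. Speed limits (rad/s): [2.57, 2.57, 3.14, 3.14, 3.14, 3.14].

### API

Orientations are given as a unit quaternion [x, y, z, w].
In Python, from cell import telemetry, eyes, ticket gives the robot as it stands.
- The arm moves only by the shell command python3 -m creep 'ROWS' [OPENING] [FORCE]. ROWS is JSON, a list of rows, each an object with "offset": the shift along the tool's x, y, z in units of 25 mm (1.0 is 25 mm), a list of three; "dr": the turn, a rotation vector about the tool's x, y, z in units of 6 degrees (1.0 is 6 degrees), a list of three. A call has 1 to 10 rows; each row shifts and turns the pose as measured when the row begins, along the tool's axes as they then stand; what a row does not reach is not made up. A row lasts 1/10 s, in which the tool goes at most 50 mm and 8.59 degrees, less where a joint would pass 70% of its speed; a pose out of reach is approached as far as the arm can. A call is refused whole if a number of a shift passes 1 or a number of a turn 1, either way. A call with a gripper value outside its range is refused whole. OPENING is the opening in per cent of the stroke, from 0 (shut) to 100 (fully open), set as the call begins (- or left out, the last holds). The fingers move at their own pace and stop on an object; FORCE is the grip in N (left out, the last holds). Time passes only in rows, so rows that do not move let the fingers close. It gives the time, the measured TCP pose, the force and the opening at its end, in the units of the state.
- telemetry.get_state(): the state, without advancing time (a new reading comes with each control period).
- eyes.grab_frame(name): name is "scene" or "top" or "wrist"; returns a dict with "image" (400x640x3 uint8, red, green, blue), "range_z" (400x640 float32, m along the optical axis (not along the pixel's ray), 0 where there is no reading), "intrinsics" (3x3 intrinsics, pixels), "dist" ([k1, k2, p1, p2, k3] as OpenCV has them; the pictures are not rectified), "R" (3x3) and "t" (3): a world point X has camera coordinates R X + t. Camera axes: x right, y down, z forward; pixel columns grow to the right and rows downward; lengths in m; the calibration is good to about 2 mm. A picture is of the moment at which its call begins.
- ticket.close_job(): hands the job in, once; it reports no verdict.
The state is a dict: "time": time; "joint_pos": joint angles; "joint_vel": joint speeds; "tau": joint torques, N m; "tool_pos": TCP position; "ee_rot": TCP orientation; "contact_force": force on the tool from outside, world axes, zero at the start; "moment": the same for the moment, N m; "width": finger opening in m.
Only numpy, scipy, OpenCV 4.12 (cv2) and the standard library are available. Lean on these libraries where they do the work, as an engineer would, in place of code of your own. Each camera call takes 0.05 s, during which the arm holds its last target. There are 200 camera calls.

## Working session

There is one attempt and no reset: what is moved stays moved. The work goes in short steps, Python scripts to look and compute and a shell command to move; the robot and the scene stay as the last step left them, time stands still between calls to the robot, and variables do not carry over. Pictures are saved under pics/ and viewed, about 8 in all and at most 12, crops included, and the job is handed in when it is done.

```bash
ls; mkdir -p pics; cat > h.py <<'E'
import numpy as np, cv2
from cell import telemetry, eyes, ticket
from scipy.spatial.transform import Rotation as Rn
def grab(n,save=None):
    f=eyes.grab_frame(n)
    if save: cv2.imwrite('pics/'+save+'.png',f['image'][:,:,::-1])
    np.save('pics/'+(save or 'last')+'.npy',f,allow_pickle=True)
    return f
def load(s): return np.load('pics/'+s+'.npy',allow_pickle=True).item()
def cloud(f):
    h,w=f['range_z'].shape
    u,v=np.meshgrid(np.arange(w),np.arange(h))
    p=cv2.undistortPoints(np.stack([u,v],-1).reshape(-1,1,2).astype(float),np.array(f['intrinsics']),np.array(f['dist'])).reshape(h,w,2)
    z=f['range_z'][...,None]
    c=np.concatenate([p*z,z],-1)
    X=(c-np.array(f['t']))@np.array(f['R'])
    X[f['range_z']<=0]=np.nan
    return X
E
python3 - <<'E'
from h import *
print(telemetry.get_state())
for n in('scene','top'): 
    f=grab(n,n+'0'); print(n,-np.array(f['R']).T@f['t'],np.array(f['R'])[2])
E
```

```text
pics
{'time': 0.0, 'joint_pos': array([-1.43509932e+00,  2.45785268e-01,  1.55903636e+00,  2.83750995e-05,
        1.33869771e+00, -1.74082543e-01]), 'joint_vel': array([-3.31075577e-04, -4.45293482e-04,  4.70393926e-04,  6.47518649e-04,
        2.07703384e-05, -6.36010899e-04]), 'tau': array([-4.32621721e-05, -4.15838885e+01, -3.14599121e+01,  6.85085566e-02,
        3.32945050e-02, -1.33389231e-04]), 'tool_pos': array([ 0.19809134, -0.61843605,  0.20435178]), 'ee_rot': array([ 9.88028588e-01,  1.54267885e-01,  3.22895638e-05, -9.62903268e-04]), 'contact_force': array([0.33172873, 0.4541034 , 1.37215355]), 'moment': array([ 0.0300269 , -0.01287868, -0.07004744]), 'width': 0.09381577995444544}
scene [1.21133187 0.5881387  0.89054282] [-0.55479662 -0.50539557 -0.66089034]
top [0.35615903 0.01339952 1.46573923] [ 0.13459114 -0.00757953 -0.99087223]
```

View pics/scene0.png

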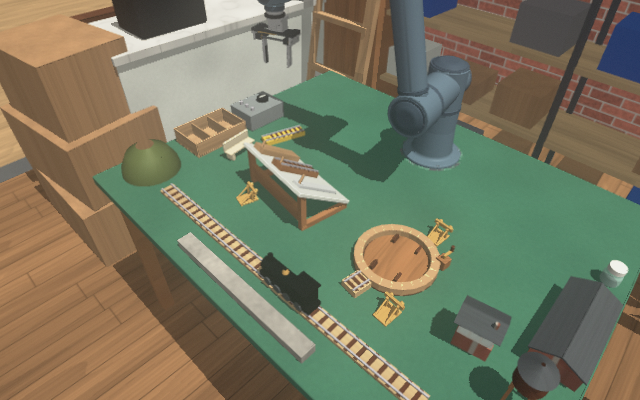

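View pics/top0.png

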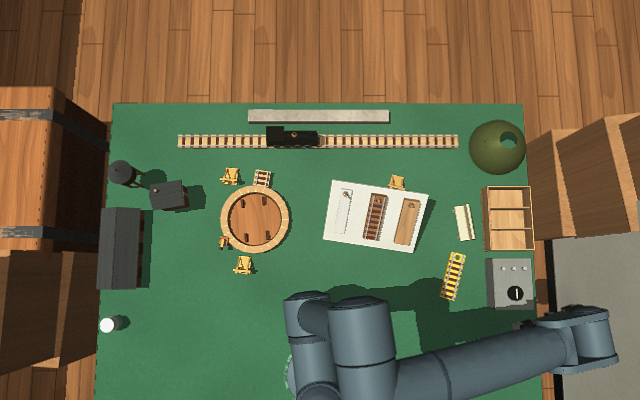

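The scene view shows the rack, with the bridge as the middle piece, and the turntable. In the top view the bridge is at about (376,216), the plain board at (407,221), the gauge at (344,212), and the pit centre at (255,218) with four dark guide blocks. The yellow look-alike is at (454,277).

```bash
python3 - <<'E'
from h import *
f=load('top0'); X=cloud(f); im=f['image'].astype(int)
# rack plane
box=np.zeros(im.shape[:2],bool); box[178:255,320:432]=1
white=box&(im.min(2)>185)&(X[...,2]>.02)
P=X[white]; P=P[~np.isnan(P).any(1)]
c=P.mean(0)
for _ in range(4):
    u,s,vt=np.linalg.svd(P-c,full_matrices=False); n=vt[2]*np.sign(vt[2][2]); d=(P-c)@n; P=P[abs(d)<.004]; c=P.mean(0)
print('plane n',n,'tilt',np.degrees(np.arccos(n[2])),'c',c,len(P))
up=np.array([0,0,1])-n*n[2]; up/=np.linalg.norm(up); lat=np.cross(n,up)
print('up',up,'lat',lat)
h=(X-c)@n
m=box&(h>.012)&(h<.032)
k,l,st,ce=cv2.connectedComponentsWithStats(m.astype(np.uint8))
for i in range(1,k):
    if st[i,4]<60: continue
    Q=X[l==i]; q=np.stack([(Q-c)@up,(Q-c)@lat],1).astype(np.float32)
    r=cv2.minAreaRect(q); ctr=c+up*r[0][0]+lat*r[0][1]
    print(i,st[i],'center on board',ctr,'size',r[1],'ang',r[2],'h med',np.median(h[l==i]),'rgb',im[l==i].mean(0))
# rack corners
con=cv2.findContours((box&(abs(h)<.05)&(X[...,2]>.02)).astype(np.uint8),0,1)[0]; con=max(con,key=cv2.contourArea)
pts=X[con[:,0,1],con[:,0,0]];q=np.stack([(pts-c)@up,(pts-c)@lat],1);q=q[~np.isnan(q).any(1)].astype(np.float32)
r=cv2.minAreaRect(q);print('rack rect',r, c+up*r[0][0]+lat*r[0][1])
# pit ring
pm=np.zeros_like(box);pm[175:262,212:298]=1
ring=pm&(X[...,2]>.021)&(X[...,2]<.032)&(im[...,0]>120)
Q=X[ring]
from scipy.optimize import least_squares
c0=np.nanmean(Q[:,:2],0)
fo=least_squares(lambda p:np.hypot(*(Q[:,:2]-p).T)-.105,c0,loss='soft_l1',f_scale=.01)
ctr=fo.x;print('pit',ctr,'z',np.nanmedian(Q[:,2]))
rr=np.hypot(X[...,0]-ctr[0],X[...,1]-ctr[1])
ins=pm&(rr<.085)
print('floor z',np.nanmedian(X[ins][:,2]))
dark=ins&(im.sum(2)<190)
k,l,st,ce=cv2.connectedComponentsWithStats(dark.astype(np.uint8))
for i in range(1,k):
    if st[i,4]>8: print(st[i,4],ce[i],np.nanmean(X[l==i],0),im[l==i].mean(0))
E
```

```text
plane n [-0.55262787  0.08276458  0.82930842] tilt 33.972238174336475 c [ 0.52124418 -0.17175499  0.09426888] 2803
up [ 0.82016144 -0.12283188  0.55879114] lat [0.14811362 0.98897035 0.        ]
4 [363 194  24  47 690] center on board [ 0.52284459 -0.18283333  0.09644096] size (0.050780802965164185, 0.16297686100006104) ang 89.45718383789062 h med 0.018738744915918926 rgb [140.91449275 105.58985507  79.98985507]
5 [394 199  27  46 694] center on board [ 0.50695638 -0.286626    0.09621196] size (0.05127042531967163, 0.1629919707775116) ang 89.87342834472656 h med 0.018161071518719756 rgb [194.11383285 150.39913545 101.06340058]
rack rect ((-0.003955624997615814, -0.011385783553123474), (0.31128567457199097, 0.22364211082458496), 89.84669494628906) [ 0.51631354 -0.18252932  0.09205852]
pit [0.52251242 0.21895715] z 0.025348672830675743
floor z 0.009534688208141818
17 [263.52941176 200.94117647] [0.58287735 0.18882124 0.01911628] [82.17647059 52.35294118 34.05882353]
16 [243.25 204.25] [0.57179299 0.25941271 0.01591589] [55.375  39.5625 25.375 ]
10 [266.9 232.3] [0.47389083 0.1755499  0.01915941] [84.7 52.7 33.6]
12 [246.66666667 236.83333333] [0.45846448 0.24489627 0.01778685] [46.75       33.5        21.83333333]
12 [267.91666667 237.        ] [0.45804965 0.17230931 0.01479955] [77.08333333 50.33333333 32.58333333]
```

```bash
cat >> h.py <<'E'
n=np.array([-.5526,.0828,.8293]); n/=np.linalg.norm(n)
up=np.array([0,0,1])-n*n[2]; up/=np.linalg.norm(up); lat=np.cross(n,up)
RG=np.stack([up,-lat,-n],1)
BR=np.array([.523,-.183,.0965])
def RP(a): return np.stack([[np.cos(a),np.sin(a),0],[np.sin(a),-np.cos(a),0],[0,0,-1]],1)
def need(p,R):
    s=telemetry.get_state(); R0=Rn.from_quat(s['ee_rot']); p0=s['tool_pos']
    print('t',s['time'],'tcp',p0.round(4),'w',round(s['width'],4),'F',s['contact_force'].round(1),'q',s['joint_pos'].round(2))
    print('offset rows(now axes)',(R0.inv().apply(np.array(p)-p0)/.025).round(2),'dr rows',(np.degrees((R0.inv()*Rn.from_matrix(R)).as_rotvec())/6).round(2))
    print('offset in target axes',((np.array(p)-p0)@R/.025).round(2))
E
python3 -c "
from h import *
need(BR+.12*n,RG)"
```

```text
t 0.1 tcp [ 0.1981 -0.6185  0.2045] w 0.0943 F [ 0.4 -0.1 -0.3] q [-1.44  0.25  1.56 -0.    1.34 -0.17]
offset rows(now axes) [ 15.28 -13.82   0.37] dr rows [-1.31  5.56  4.24]
offset in target axes [  6.1  -19.16   4.52]
```

```bash
python3 -m creep '[{"offset":[0.9,-0.8,-1],"dr":[0,0,0]},{"offset":[0.9,-0.8,-1],"dr":[0,0,0]},{"offset":[0.9,-0.8,0],"dr":[0,0,0]},{"offset":[0.9,-0.8,0],"dr":[0,0,0]},{"offset":[0.9,-0.8,0],"dr":[0,0,0]},{"offset":[0.9,-0.8,0],"dr":[0,0,0]},{"offset":[0.9,-0.8,0],"dr":[0,0,0]},{"offset":[0.9,-0.8,0],"dr":[0,0,0]},{"offset":[0.9,-0.8,0],"dr":[0,0,0]},{"offset":[0.9,-0.8,0],"dr":[0,0,0]}]' 100
python3 -c "
from h import *
need(BR+.12*n,RG)"
```

```text
time: 1.1
tool_pos: [0.354, -0.3499, 0.252]
ee_rot: [0.989, 0.151, -0.0, -0.006]
contact_force: [0.7, 0.4, 0.6]
width: 0.0945
t 1.1 tcp [ 0.354  -0.3499  0.252 ] w 0.0945 F [0.7 0.4 0.6] q [-1.01 -0.15  1.88  0.    1.42  0.26]
offset rows(now axes) [ 6.03 -5.5   2.31] dr rows [-1.38  5.58  4.15]
offset in target axes [ 1.25 -7.6   3.54]
```

```bash
python3 -m creep '[{"offset":[0.5,-0.7,0],"dr":[-0.2,0.9,0.7]},{"offset":[0.5,-0.7,0],"dr":[-0.2,0.9,0.7]},{"offset":[0.5,-0.7,0],"dr":[-0.2,0.9,0.7]},{"offset":[0.5,-0.7,0],"dr":[-0.2,0.9,0.7]},{"offset":[0.5,-0.7,0],"dr":[-0.2,0.9,0.7]},{"offset":[0.5,-0.7,0],"dr":[-0.2,0.9,0.7]},{"offset":[0,-0.7,0],"dr":[0,0,0]},{"offset":[0,-0.7,0],"dr":[0,0,0]}]'
python3 -c "
from h import *
need(BR+.12*n,RG)"
```

```text
time: 1.9
tool_pos: [0.4216, -0.1945, 0.2668]
ee_rot: [0.953, -0.082, 0.291, 0.011]
contact_force: [-0.2, 0.5, -0.5]
width: 0.0941
t 1.9 tcp [ 0.4216 -0.1945  0.2668] w 0.0941 F [-0.2  0.5 -0.5] q [-0.94 -0.68  2.31  0.47  1.13  0.68]
offset rows(now axes) [-0.55 -1.    3.07] dr rows [-0.13  0.03 -0.26]
offset in target axes [-0.54 -1.06  3.05]
```

```bash
python3 -m creep '[{"offset":[-0.3,-0.5,0.6],"dr":[-0.1,0,-0.2]},{"offset":[-0.2,-0.5,0.6],"dr":[0,0,0]},{"offset":[0,0,0.6],"dr":[0,0,0]},{"offset":[0,0,0.6],"dr":[0,0,0]},{"offset":[0,0,0],"dr":[0,0,0]}]'
python3 - <<'E'
from h import *
need(BR+.12*n,RG)
f=grab('wrist','wrist1')
need(BR+.01*n,RG)
E
```

```text
time: 2.4
tool_pos: [0.4483, -0.1685, 0.2074]
ee_rot: [0.954, -0.071, 0.29, 0.019]
contact_force: [0.3, 0.4, -0.1]
width: 0.0937
t 2.4 tcp [ 0.4483 -0.1685  0.2074] w 0.0937 F [ 0.3  0.4 -0.1] q [-0.81 -0.59  2.37  0.45  0.93  0.72]
offset rows(now axes) [0.04 0.13 0.58] dr rows [-0.04  0.03 -0.02]
offset in target axes [0.04 0.13 0.58]
t 2.45 tcp [ 0.4484 -0.169   0.2085] w 0.0941 F [ 0.3  0.5 -0.5] q [-0.81 -0.59  2.37  0.45  0.93  0.72]
offset rows(now axes) [0.02 0.13 5.01] dr rows [-0.03  0.02 -0.01]
offset in target axes [0.01 0.11 5.01]
```

View pics/wrist1.png

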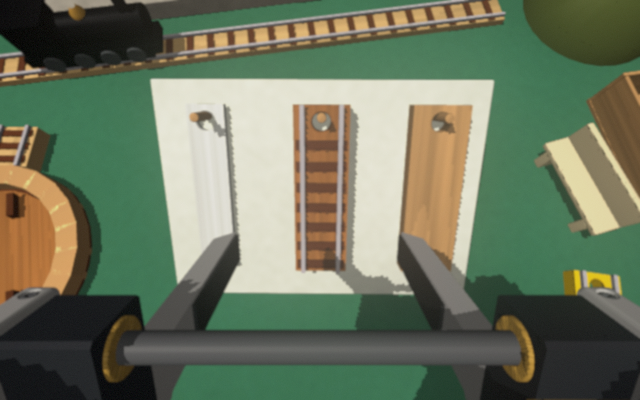

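The wrist view shows the bridge between the open fingers, columns 293–350 and rows 104–272. The neighbours are well clear. I'll refine the bridge centre from this close view.

```bash
python3 - <<'E'
from h import *
f=load('wrist1'); X=cloud(f); h=(X-BR)@n
box=np.zeros(h.shape,bool); box[85:290,255:385]=1
print('board h',np.nanmedian(h[box&(abs(h)<.01)]))
m=box&(h>.012)&(h<.03)
Q=X[m];q=np.stack([(Q-BR)@up,(Q-BR)@-lat],1).astype(np.float32)
r=cv2.minAreaRect(q);print(r,'top h',np.median(h[m]))
E
```

```text
board h 0.0015980511686726332
((-0.0011569783091545105, -0.0017897114157676697), (0.16050374507904053, 0.05102348327636719), 0.2289448082447052) top h 0.02031880786064287
```

```bash
python3 -m creep '[{"offset":[0,0,0.9],"dr":[0,0,0]},{"offset":[0,0,0.9],"dr":[0,0,0]},{"offset":[0,0,0.9],"dr":[0,0,0]},{"offset":[0,0,0.9],"dr":[0,0,0]},{"offset":[0,0,0.9],"dr":[0,0,0]},{"offset":[0,0,0],"dr":[0,0,0]}]'
python3 - <<'E'
from h import *
need(BR+.006*n-.001*up+.0018*lat,RG)
E
```

```text
time: 3.05
tool_pos: [0.5142, -0.1825, 0.1199]
ee_rot: [0.953, -0.072, 0.295, 0.024]
contact_force: [-0.5, -0.5, -0.9]
width: 0.0938
t 3.05 tcp [ 0.5142 -0.1825  0.1199] w 0.0938 F [-0.5 -0.5 -0.9] q [-0.71 -0.22  2.29  0.54  0.61  0.64]
offset rows(now axes) [-0.28 -0.11  0.73] dr rows [ 0.04 -0.07 -0.  ]
offset in target axes [-0.27 -0.11  0.73]
```

```bash
python3 -m creep '[{"offset":[-0.15,-0.1,0.4],"dr":[0,-0.1,0]},{"offset":[-0.15,0,0.4],"dr":[0,0,0]},{"offset":[0,0,0],"dr":[0,0,0]}]'
python3 - <<'E'
from h import *
need(BR+.006*n-.001*up+.0018*lat,RG)
E
```

```text
time: 3.35
tool_pos: [0.5203, -0.1825, 0.1022]
ee_rot: [0.953, -0.072, 0.292, 0.025]
contact_force: [0.8, 1.1, -0.2]
width: 0.0938
t 3.35 tcp [ 0.5203 -0.1825  0.1022] w 0.0938 F [ 0.8  1.1 -0.2] q [-0.69 -0.16  2.28  0.56  0.57  0.62]
offset rows(now axes) [-0.08 -0.07  0.01] dr rows [ 0.06 -0.01  0.  ]
offset in target axes [-0.08 -0.07  0.01]
```

Close on it.

```bash
python3 -m creep '[{"offset":[0,0,0],"dr":[0,0,0]},{"offset":[0,0,0],"dr":[0,0,0]},{"offset":[0,0,0],"dr":[0,0,0]},{"offset":[0,0,0],"dr":[0,0,0]},{"offset":[0,0,0],"dr":[0,0,0]},{"offset":[0,0,0],"dr":[0,0,0]},{"offset":[0,0,0],"dr":[0,0,0]},{"offset":[0,0,0],"dr":[0,0,0]}]' 30 30
```

```text
time: 4.15
tool_pos: [0.5208, -0.1837, 0.1059]
ee_rot: [0.953, -0.072, 0.294, 0.026]
contact_force: [-1.1, -0.2, 0.6]
width: 0.0498
```

```bash
python3 -m creep '[{"offset":[0,0,-0.3],"dr":[0,0,0]},{"offset":[0,0,-0.5],"dr":[0,0,0]},{"offset":[0,0,-0.5],"dr":[0,0,0]},{"offset":[0,0,-0.5],"dr":[0,0,0]},{"offset":[0,0,-0.5],"dr":[0,0,0]},{"offset":[0,0,-0.5],"dr":[0,0,0]},{"offset":[0,0,-0.5],"dr":[0,0,0]}]' - 35
python3 - <<'E'
from h import *
need(BR+.10*n,RG)
f=grab('wrist','wrist2')
E
```

```text
time: 4.85
tool_pos: [0.4713, -0.1744, 0.175]
ee_rot: [0.954, -0.071, 0.291, 0.025]
contact_force: [0.9, -0.0, -1.0]
width: 0.0494
t 4.85 tcp [ 0.4713 -0.1744  0.175 ] w 0.0494 F [ 0.9 -0.  -1. ] q [-0.77 -0.46  2.35  0.46  0.8   0.7 ]
offset rows(now axes) [-0.02  0.04 -0.23] dr rows [ 0.06 -0.    0.01]
offset in target axes [-0.02  0.04 -0.23]
```

View pics/wrist2.png

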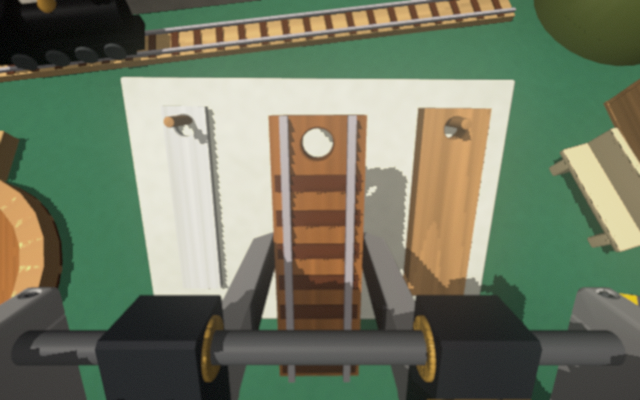

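The bridge is held with its hole at (317,143), clear of the peg, and the neighbours haven't moved. Next: the bridge's pose in the tool frame, and the way to a hover over the seat.

```bash
python3 - <<'E'
from h import *
f=load('wrist2'); X=cloud(f); s=telemetry.get_state()
R=Rn.from_quat(s['ee_rot']).as_matrix(); L=(X-s['tool_pos'])@R
im=f['image']
box=np.zeros(L.shape[:2],bool); box[105:232,262:375]=1
m=box&(L[...,2]<.0)&(L[...,2]>-.05)
Q=L[m]; 
A=np.c_[Q[:,0],Q[:,1],np.ones(len(Q))]; sol=np.linalg.lstsq(A,Q[:,2],rcond=None)[0]
print('top plane slopes deg',np.degrees(np.arctan(sol[:2])),'z0',sol[2])
print('x max',np.nanpercentile(Q[:,0],99.5),'y range',np.nanpercentile(Q[:,1],[.5,99.5]))
hole=box&(L[...,2]>.02)&(np.hypot(*np.moveaxis(np.indices(box.shape),0,-1).transpose(2,0,1)-np.array([143,317])[:,None,None])<20)
p=np.argwhere(hole).mean(0)[::-1]
pr=np.r_[cv2.undistortPoints(np.array([[p]]),np.array(f['intrinsics']),np.array(f['dist'])).ravel(),1]
Rc=np.array(f['R']); C=(-Rc.T@f['t']-s['tool_pos'])@R; d=(Rc.T@pr)@R
z=sol[2]+sol[0]*.065; print('hole px',p,'tool',C+d*((z-C[2])/d[2]))
a=np.radians(7.2)
need([.50,-.05,.30],RG); need([.521,.218,.10],RP(a))
E
```

```text
top plane slopes deg [1.59782525 0.32066418] z0 -0.010752397176908741
x max 0.07440312660298605 y range [-0.02623159  0.02380619]
hole px [316.88719512 141.68902439] tool [ 0.06119118 -0.00154818 -0.00893925]
t 4.9 tcp [ 0.4716 -0.1749  0.1769] w 0.0498 F [ 0.7  0.3 -1.8] q [-0.77 -0.47  2.35  0.46  0.8   0.7 ]
offset rows(now axes) [ 3.09 -5.08 -3.9 ] dr rows [ 0.07 -0.03  0.02]
offset in target axes [ 3.07 -5.11 -3.87]
t 4.9 tcp [ 0.4716 -0.1749  0.1769] w 0.0498 F [ 0.7  0.3 -1.8] q [-0.77 -0.47  2.35  0.46  0.8   0.7 ]
offset rows(now axes) [ -2.01 -15.86   2.22] dr rows [ 0.85 -5.64 -2.55]
offset in target axes [  3.93 -15.35   3.08]
```

```bash
python3 -m creep '[{"offset":[0.3,0,-0.8],"dr":[0,0,0]},{"offset":[0.6,-0.5,-0.8],"dr":[0,0,0]},{"offset":[0.6,-0.8,-0.7],"dr":[0,0,0]},{"offset":[0.6,-0.8,-0.7],"dr":[0,0,0]},{"offset":[0.6,-0.8,-0.7],"dr":[0,0,0]},{"offset":[0.4,-0.8,-0.4],"dr":[0,0,0]},{"offset":[0,-0.8,0],"dr":[0,0,0]},{"offset":[0,-0.8,0],"dr":[0,0,0]},{"offset":[0,-0.8,0],"dr":[0,0,0]},{"offset":[0,-0.8,0],"dr":[0,0,0]}]'
python3 - <<'E'
from h import *
need([.521,.218,.15],RP(np.radians(7.2)))
E
```

```text
time: 5.9
tool_pos: [0.5021, 0.0001, 0.3054]
ee_rot: [0.954, -0.076, 0.289, 0.026]
contact_force: [0.3, -0.2, -1.3]
width: 0.0493
t 5.9 tcp [5.021e-01 1.000e-04 3.054e-01] w 0.0493 F [ 0.3 -0.2 -1.3] q [-0.25 -0.6   2.2   0.06  0.95  1.46]
offset rows(now axes) [-3.96 -8.76  4.77] dr rows [ 0.86 -5.58 -2.64]
offset in target axes [ 1.84 -8.55  6.22]
```

```bash
python3 -m creep '[{"offset":[0,-0.8,0],"dr":[0.1,-0.7,-0.3]},{"offset":[0,-0.8,0],"dr":[0.1,-0.7,-0.3]},{"offset":[0,-0.8,0],"dr":[0.1,-0.7,-0.3]},{"offset":[0,-0.8,0],"dr":[0.1,-0.7,-0.3]},{"offset":[0,-0.8,0],"dr":[0.1,-0.7,-0.3]},{"offset":[0,-0.8,0],"dr":[0.1,-0.7,-0.3]},{"offset":[0,-0.8,0],"dr":[0.1,-0.7,-0.3]},{"offset":[0,-0.8,0],"dr":[0.1,-0.7,-0.3]},{"offset":[0,-0.8,0],"dr":[0,0,0]},{"offset":[0,-0.8,0],"dr":[0,0,0]}]'
python3 - <<'E'
from h import *
need([.521,.218,.15],RP(np.radians(7.2)))
E
```

```text
time: 6.9
tool_pos: [0.5011, 0.2086, 0.2957]
ee_rot: [0.998, 0.056, -0.018, -0.001]
contact_force: [0.4, -0.1, -1.4]
width: 0.0495
t 6.9 tcp [0.5011 0.2086 0.2957] w 0.0495 F [ 0.4 -0.1 -1.4] q [ 0.18 -0.05  1.71  0.01  1.52  1.64]
offset rows(now axes) [ 1.04 -0.27  5.8 ] dr rows [-0.04  0.34 -0.14]
offset in target axes [ 0.84 -0.27  5.83]
```

```bash
python3 -m creep '[{"offset":[0.5,-0.2,0.5],"dr":[0,0.3,-0.1]},{"offset":[0.4,-0.1,0.8],"dr":[0,0,0]},{"offset":[0,0,0.8],"dr":[0,0,0]},{"offset":[0,0,0.8],"dr":[0,0,0]},{"offset":[0,0,0],"dr":[0,0,0]}]'
python3 - <<'E'
from h import *
f=grab('wrist','wrist3'); f=grab('top','top3')
need([.521,.218,.15],RP(np.radians(7.2)))
E
```

```text
time: 7.4
tool_pos: [0.5216, 0.222, 0.2178]
ee_rot: [0.998, 0.063, -0.003, -0.001]
contact_force: [-0.4, 0.1, -0.7]
width: 0.0496
t 7.5 tcp [0.5234 0.2223 0.2214] w 0.0493 F [-0.1 -0.1 -0.8] q [0.2  0.04 1.75 0.   1.35 1.64]
offset rows(now axes) [-0.12  0.17  2.86] dr rows [-0.04 -0.    0.  ]
offset in target axes [-0.12  0.16  2.86]
```

View pics/wrist3.png

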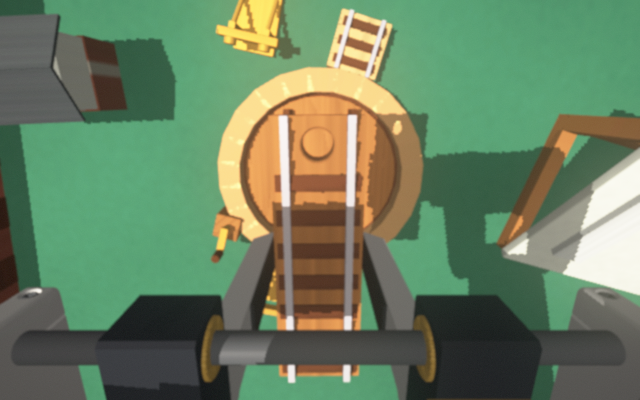

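The bridge is held over the pit, hole end away from the robot. The ring is visible at columns 218–422, with two far guide blocks peeking out beside the rail ends at (287,112) and (358,112). I'll refit the ring centre from here and check the bridge's tilt.

```bash
python3 - <<'E'
from h import *
from scipy.optimize import least_squares
for nm in('wrist3','top0'):
    f=load(nm); X=cloud(f)
    rr=np.hypot(X[...,0]-.5225,X[...,1]-.219)
    m=(X[...,2]>.022)&(X[...,2]<.030)&(rr>.085)&(rr<.125)
    Q=X[m]; th=np.arctan2(Q[:,1]-.219,Q[:,0]-.5225); R_=np.hypot(Q[:,0]-.5225,Q[:,1]-.219)
    b=((th+np.pi)/(2*np.pi)*36).astype(int); pts=[]
    for i in range(36):
        s=b==i
        if s.sum()>15:
            r=R_[s]; lo,hi=np.percentile(r,[3,97])
            if .018<hi-lo<.03: a=(i+.5)/36*2*np.pi-np.pi; pts.append([.5225+np.cos(a)*(lo+hi)/2,.219+np.sin(a)*(lo+hi)/2])
    pts=np.array(pts); fo=least_squares(lambda p:np.hypot(*(pts-p[:2]).T)-p[2],[.5225,.219,.105],loss='soft_l1',f_scale=.003)
    print(nm,len(pts),'ring centre,r',fo.x,'z',np.median(Q[:,2]))
f=load('wrist3'); X=cloud(f); s=telemetry.get_state(); R=Rn.from_quat(s['ee_rot']).as_matrix()
box=np.zeros(X.shape[:2],bool); box[105:232,265:372]=1
m=box&(X[...,2]>.15); Q=X[m]; L=(Q-s['tool_pos'])@R
sol=np.linalg.lstsq(np.c_[Q[:,:2]-s['tool_pos'][:2],np.ones(len(Q))],Q[:,2],rcond=None)[0]
d=np.array([np.cos(.1257),np.sin(.1257)])
print('world slope along bridge deg',np.degrees(sol[:2]@d),'across',np.degrees(sol[:2]@[-d[1],d[0]]),'z',sol[2]-s['tool_pos'][2])
print('tool x max',np.percentile(L[:,0],99.5),'y',np.percentile(L[:,1],[.5,99.5]))
con=max(cv2.findContours(m.astype(np.uint8),0,1)[0],key=cv2.contourArea)[:,0]
# side edges headings
E=L; 
for lo in(1,0):
    xs=np.linspace(L[:,0].min()+.005,L[:,0].max()-.008,15); e=[(np.percentile(L[abs(L[:,0]-x)<.003,1],98 if lo else 2)) for x in xs]
    print('edge heading rel tool deg',np.degrees(np.polyfit(xs,e,1)[0]))
E
```

```text
wrist3 25 ring centre,r [0.5206606  0.22090606 0.10543145] z 0.026504741219846754
top0 34 ring centre,r [0.52093361 0.21885749 0.10544222] z 0.02549035461705433
world slope along bridge deg -2.4022689546622464 across 0.519816621331866 z 0.008368671061277366
tool x max 0.07364386092824522 y [-0.02580965  0.02421028]
edge heading rel tool deg -0.10078028544689349
edge heading rel tool deg -0.5569019792195634
```

```bash
python3 -m creep '[{"offset":[0.1,0.1,0.8],"dr":[0,0.3,0]},{"offset":[0,0,0.8],"dr":[0,0,0]},{"offset":[0,0,0.8],"dr":[0,0,0]},{"offset":[0,0,0.8],"dr":[0,0,0]},{"offset":[0,0,0.8],"dr":[0,0,0]},{"offset":[0,0,0.8],"dr":[0,0,0]},{"offset":[0,0,0.8],"dr":[0,0,0]},{"offset":[0,0,0],"dr":[0,0,0]}]'
python3 - <<'E'
from h import *
R=Rn.from_matrix(RP(np.radians(7.2)))*Rn.from_rotvec([0,np.radians(2),0])
need([.5261,.2191,.045],R.as_matrix())
E
```

```text
time: 8.3
tool_pos: [0.542, 0.2228, 0.0929]
ee_rot: [0.998, 0.062, 0.029, -0.005]
contact_force: [-0.6, 0.1, -1.6]
width: 0.0496
t 8.3 tcp [0.542  0.2228 0.0929] w 0.0496 F [-0.6  0.1 -1.6] q [0.2  0.19 1.84 0.   1.05 1.64]
offset rows(now axes) [-0.76  0.08  1.87] dr rows [-0.05 -0.23 -0.01]
offset in target axes [-0.72  0.07  1.89]
```

```bash
python3 -m creep '[{"offset":[-0.4,0.1,0.2],"dr":[0,-0.2,0]},{"offset":[-0.3,0,0.5],"dr":[0,0,0]},{"offset":[0,0,0.5],"dr":[0,0,0]},{"offset":[0,0,0.3],"dr":[0,0,0]},{"offset":[0,0,0],"dr":[0,0,0]}]'
python3 - <<'E'
from h import *
grab('scene','scene4')
f=load('scene4'); cv2.imwrite('pics/s4.png',cv2.resize(f['image'][200:320,320:480,::-1],(800,600),interpolation=cv2.INTER_CUBIC))
R=Rn.from_matrix(RP(np.radians(7.2)))*Rn.from_rotvec([0,np.radians(2),0])
need([.5261,.2191,.045],R.as_matrix())
X=cloud(grab('wrist','wrist4')); s=telemetry.get_state()
box=np.zeros(X.shape[:2],bool); box[105:232,265:372]=1
m=box&(X[...,2]>s['tool_pos'][2]-.01); Q=X[m]
sol=np.linalg.lstsq(np.c_[Q[:,:2]-s['tool_pos'][:2],np.ones(len(Q))],Q[:,2],rcond=None)[0]
d=np.array([np.cos(.1257),np.sin(.1257)])
print('slope',np.degrees(sol[:2]@d),'z',sol[2])
E
```

```text
time: 8.8
tool_pos: [0.5287, 0.2188, 0.0572]
ee_rot: [0.998, 0.062, 0.022, -0.004]
contact_force: [-0.2, -0.4, -1.4]
width: 0.0496
t 8.85 tcp [0.5291 0.2189 0.0577] w 0.0495 F [-0.8  1.  -1.2] q [0.19 0.22 1.88 0.   0.99 1.64]
offset rows(now axes) [-0.14 -0.02  0.5 ] dr rows [-0.06 -0.1  -0.01]
offset in target axes [-0.13 -0.02  0.5 ]
slope 0.4780234460599013 z 0.06979032259300354
```

View pics/s4.png

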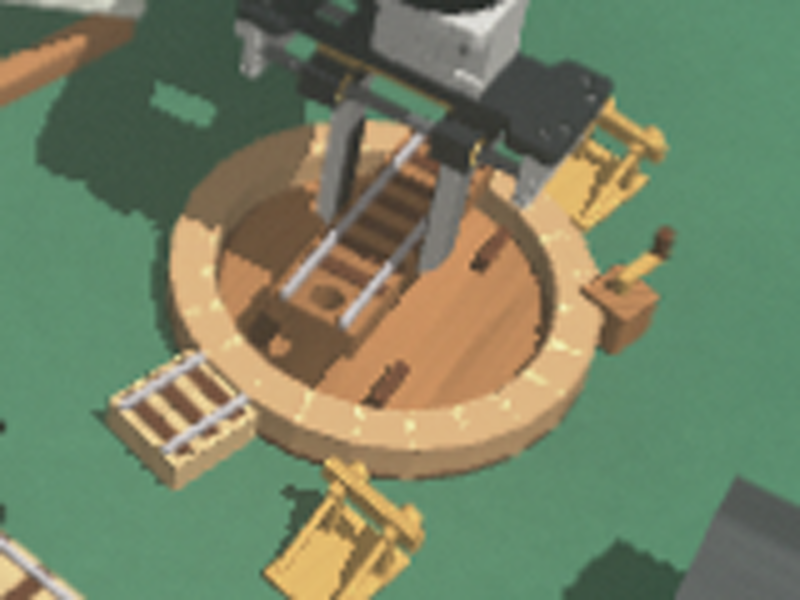

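View pics/wrist4.png

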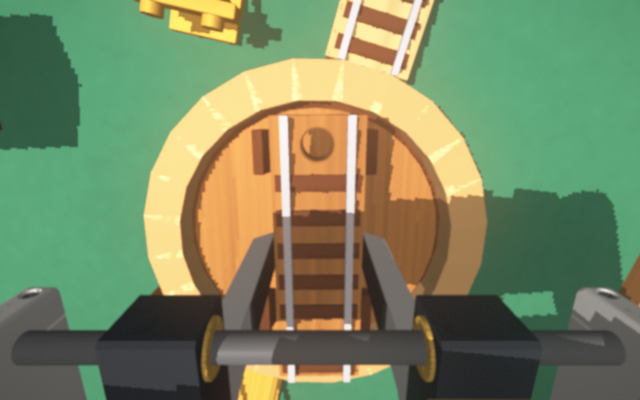

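The wrist view shows the far guide blocks at columns 253–269 and 367–378, with the bridge (275–361) centred and parallel between them. The scene crop shows the near ones free too. Lowering slowly.

```bash
python3 -m creep '[{"offset":[-0.1,0,0.3],"dr":[0,-0.1,0]},{"offset":[0,0,0.3],"dr":[0,0,0]},{"offset":[0,0,0.3],"dr":[0,0,0]},{"offset":[0,0,0.2],"dr":[0,0,0]},{"offset":[0,0,0],"dr":[0,0,0]}]'
python3 - <<'E'
from h import *
R=Rn.from_matrix(RP(np.radians(7.2)))*Rn.from_rotvec([0,np.radians(2),0])
need([.5261,.2191,.02],R.as_matrix())
E
```

```text
time: 9.4
tool_pos: [0.5289, 0.2191, 0.0291]
ee_rot: [0.998, 0.062, 0.018, -0.004]
contact_force: [-0.2, 0.0, -1.5]
width: 0.0493
t 9.4 tcp [0.5289 0.2191 0.0291] w 0.0493 F [-0.2  0.  -1.5] q [0.19 0.27 1.88 0.   0.95 1.64]
offset rows(now axes) [-0.13 -0.01  0.36] dr rows [-0.06 -0.02 -0.01]
offset in target axes [-0.12 -0.01  0.36]
```

```bash
python3 -m creep '[{"offset":[-0.1,0,0.1],"dr":[0,0,0]},{"offset":[0,0,0.1],"dr":[0,0,0]},{"offset":[0,0,0.1],"dr":[0,0,0]},{"offset":[0,0,0.05],"dr":[0,0,0]}]'; python3 -m creep '[{"offset":[0,0,0.05],"dr":[0,0,0]},{"offset":[0,0,0.05],"dr":[0,0,0]}]'
```

```text
time: 9.8
tool_pos: [0.5269, 0.219, 0.0199]
ee_rot: [0.998, 0.062, 0.019, -0.004]
contact_force: [-0.8, -1.0, -0.3]
width: 0.0496
time: 10.0
tool_pos: [0.5271, 0.219, 0.0185]
ee_rot: [0.998, 0.062, 0.018, -0.004]
contact_force: [-6.6, -0.3, 14.3]
width: 0.0492
```

Contact, 14 N at the expected height. I'll release.

```bash
python3 -m creep '[{"offset":[0,0,0],"dr":[0,0,0]},{"offset":[0,0,0],"dr":[0,0,0]},{"offset":[0,0,0],"dr":[0,0,0]},{"offset":[0,0,0],"dr":[0,0,0]},{"offset":[0,0,0],"dr":[0,0,0]}]' 70; python3 -m creep '[{"offset":[0,0,-0.3],"dr":[0,0,0]},{"offset":[0,0,-0.5],"dr":[0,0,0]},{"offset":[0,0,-0.8],"dr":[0,0,0]},{"offset":[0,0,-0.8],"dr":[0,0,0]},{"offset":[0,0,-0.8],"dr":[0,0,0]},{"offset":[0,0,-0.8],"dr":[0,0,0]},{"offset":[-0.5,0,-0.8],"dr":[0,0,0]},{"offset":[-0.8,0,-0.8],"dr":[0,0,0]},{"offset":[-0.8,0,-0.5],"dr":[0,0,0]},{"offset":[0,0,0],"dr":[0,0,0]}]'
python3 - <<'E'
from h import *
f=grab('wrist','wrist5'); X=cloud(f)
rel=X[...,:2]-np.array([.521,.2195]); d=np.array([np.cos(.1257),np.sin(.1257)]); e=np.array([-d[1],d[0]])
a=rel@d;b=rel@e
m=(X[...,2]>.0235)&(X[...,2]<.045)&(np.hypot(a,b)<.088)
k,l,st,ce=cv2.connectedComponentsWithStats(m.astype(np.uint8)); i=1+st[1:,4].argmax(); m=l==i
r=cv2.minAreaRect(np.stack([a[m],b[m]],1).astype(np.float32)); print(r)
s=np.linalg.lstsq(np.c_[a[m],b[m],np.ones(m.sum())],X[m][:,2],rcond=None)[0];print('slopes deg',np.degrees(s[:2]),'z',s[2], 'median',np.median(X[m][:,2]))
f=load('wrist5');cv2.imwrite('pics/w5.png',f['image'][:,:,::-1])
f=grab('scene','scene5');cv2.imwrite('pics/s5.png',cv2.resize(f['image'][100:340,140:500,::-1],(800,533),interpolation=cv2.INTER_CUBIC))
E
```

```text
time: 10.5
tool_pos: [0.5286, 0.2193, 0.0196]
ee_rot: [0.998, 0.062, 0.02, -0.004]
contact_force: [0.6, 0.3, 0.7]
width: 0.0658
time: 11.5
tool_pos: [0.4703, 0.2111, 0.1852]
ee_rot: [0.998, 0.062, 0.024, -0.005]
contact_force: [-0.3, 0.2, 0.6]
width: 0.0656
((0.0011960938572883606, -0.0004077106714248657), (0.15956953167915344, 0.05103781446814537), 0.19938160479068756)
slopes deg [-0.11234541 -0.04560665] z 0.02982869206584581 median 0.029262134119018443
```

View pics/w5.png

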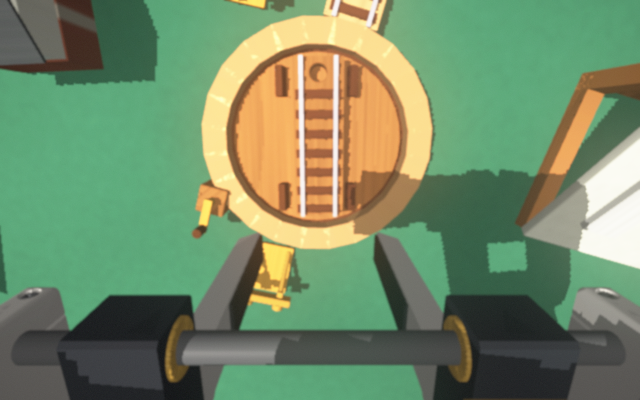

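View pics/s5.png

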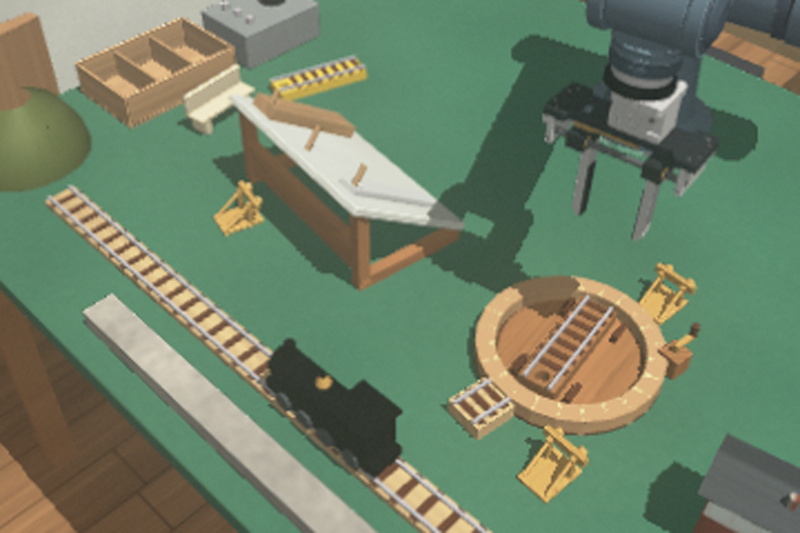

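The wrist view shows the bridge, at columns 297–347, lying between all four guide blocks with its rails up. Its top is at about 29 mm, level within 0.1–0.2°. In the scene view the other two pieces are still hanging and the rest of the deck looks the same. Handing in.

```bash
python3 -c "
from h import *
s=telemetry.get_state();print(s['time'],s['contact_force'],s['joint_vel'].round(3));print(ticket.close_job())"
```

```text
11.6 [-0.09758553 -0.40820004  0.87396414] [-0.005  0.043  0.002  0.    -0.002  0.   ]
the job is handed in; nothing more can be done
None
```

The track bridge is in the turntable, rails up and flat between the four guide blocks, and I handed the job in at 11.6 s.

I gripped it across its width, lifted it square off its peg and levelled it over the pit. I then lowered it until it touched the floor (about 14 N), let go and backed the gripper clear.

**Last checks:**
- **Position:** the bridge is about 1 mm from the pit centre I measured, 0.2° off the seat direction, and level to about 0.1°.
- **Height:** its top reads about 29 mm (28 mm expected for the plank, 33 mm for the rails).
- **Surroundings:** in the last scene picture the plain board and gauge are still hanging and the other pieces look unmoved. I checked these by eye and did not measure them.

None of the last checks failed. The one disagreement was earlier: the close and overhead views put the pit centre about 2 mm apart, so I aimed between them.

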